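# Clamp the copper panel: screw the lever bolt snug and fold its lever

## Robot

A 6-joint arm with a two-finger parallel gripper is mounted at the origin on the work surface. World frame = base frame: x ahead of the robot, y to its left, z up, the work surface at z = 0. Lengths are in m, angles in degrees, forces in N, time in s.
With the tool pointing down it reaches from about 0.325 to 0.9 m from the base axis. Payload 6.1 kg.
Tool frame: the origin (TCP) lies on the centre line of the jaws, within the pads' length; the fingertips stand robot.nose_length ahead of it and the grasp point (between the pads) is the TCP (robot.nose_length is the distance from the TCP to the fingertips, in m); y points along the fingers, z is the direction in which the jaws open and shut, and the axes are right-handed (so a half turn about y gives the same grasp; the last joint's range is limited). The gripper opens to 85 mm and grips with 20 to 120 N. Pads are 22 mm wide; open, the fingers measure 114 mm over their backs; the gripper's body (76 mm by 85 mm) begins 54 mm behind the grasp point. The pads swing forward as they close: fully open they stand 13 mm farther back than shut.
Start: joints at [-78.272, 12.628, 87.462, -0, 79.91, -7.225], TCP at [0.203, -0.591, 0.25] pointing down, gripper open.
Joint ranges: [-170.65, 170.65], [-52.31, 119.04], [5.05, 147.46], [-71.25, 251.25], [11.57, 151.72], [-153.62, 153.62]. Speed limits (degrees/s): [147.25, 147.25, 172.46, 180, 180, 180].

## Interface

Orientations are given as a 3x3 rotation matrix whose columns are the frame's x, y, z axes.
In Python, from rig import robot gives the robot as it stands. The module is installed in compiled form; this text tells all that it offers.
- The arm moves only by the tool drive_tool, never from a script. Its argument "rows" is a list of rows, each a list of 6 numbers: the shift along the tool's x, y, z in cm, then the turn, a rotation vector about the tool's x, y, z in degrees. In form: [[x, y, z, rx, ry, rz], ...]. A call has 1 to 12 rows; each row shifts and turns the commanded pose from where the row before left it, along the tool's axes as they then stand; what a row does not reach is not made up. A row lasts 1/10 s, in which the tool goes at most 50 mm and 8.59 degrees, less where a joint would pass 70% of its speed; a pose out of reach is approached as far as the arm can. A call with a gripper value outside its range is refused whole. "hand" is the opening in per cent of the stroke, from 0 (shut) to 100 (fully open), set as the call begins (left out, the last holds). The fingers move at their own pace and stop on an object; the grip force is fixed at half the most. Time passes only in rows, so rows that do not move let the fingers close. It gives the time, the measured TCP pose, the force and the opening at its end, in the units of the state.
- robot.state(): the state, without advancing time (a new reading comes with each control period).
- robot.camera(name): name is "side" or "top" or "wrist"; returns a dict with "image" (420x560x3 uint8, red, green, blue), "range_z" (420x560 float32, m along the optical axis (not along the pixel's ray), 0 where there is no reading), "fx", "fy", "cx", "cy" (pixels), "position" and "orientation" of the camera in the world; the wrist camera has in their place "T_tool_cam" (4x4, takes a point from camera to tool coordinates, whose origin is the TCP and whose axes are the tool frame's). Camera axes: x right, y down, z forward; pixel columns grow to the right and rows downward; lengths in m; the calibration is good to about 2 mm. A picture is of the moment at which its call begins: read the wrist's pose just before it.
- robot.hand_in(): hands the job in, once; it reports no verdict.
The state is a dict: "time_s": time; "joint_pos": joint angles; "joint_velocities": joint speeds; "tau": joint torques, N m; "position": TCP position; "tcp_rot": TCP orientation; "wrist_force": force on the tool from outside, world axes, zero at the start; "ft_torque": the same for the moment, N m; "gripper_width": finger opening in m.
Only numpy, scipy, OpenCV 4.12 (cv2) and the standard library are available. Lean on these libraries where they do the work, as an engineer would, in place of code of your own. Each camera call takes 0.05 s, during which the arm holds its last target. There are 200 camera calls.

## Task

Clamp the copper leaf panel for chasing: with its red lever still standing, turn the lever bolt of the clamp that holds the copper clockwise until it stops snug, then fold that lever fully down flat. Leave the other clamp, with the plain wooden board, untouched.

Things in the scene. Friction and masses are not known exactly. Their poses are not given: they have to be found in the camera images.
- copper_bolt (a joint): bolt of the clamp with the copper panel, vertical axis. Turn in rad, growing clockwise seen from above (screwing in): starts at 0.2 to 0.5; 1.4 is snug, a firm stop; one grasp is enough. Takes 0.15 N m, stays where left, sinks 1 mm per rad. When snug its lever folds along the aluminium strap (105 x 32 mm, top 41 mm above bench), away from the copper. Steel base 220 x 130 x 22 mm.
- copper_lever (a joint): red lever hinged on that bolt's brass head (29 mm across, top 70 mm above bench), hinge pin 61 mm above bench. Value in rad: 0 stands straight up, 1.57 is folded flat (a firm stop). Starts nearly upright (0 to 0.12), needs about 4 N at its upper part, stays where left.
- copper_grip (a point): point inside that red lever, 55 mm from its hinge pin; with the lever upright it is on the bolt's axis, 116 mm above bench. The lever is a straight bar: 18 mm wide along this frame's y (the pin's line, always level), 12 mm thick along x, reaching 84 mm from the pin along z. It folds towards -x. Turns with bolt and lever; when snug, the copper lies on the +x side.
- spare_clamp: the other clamp, a bystander: same steel base, strap and standing red lever (top 145 mm above bench), but with a pale wooden board instead of copper. Origin on the bench, on its bolt's axis; x points along the base towards its board (base from x -85 to +135 mm, y -65 to +65 mm), z up. Leave it untouched.

How it is judged (in metres and radians):
On the way:
1. the copper clamp's bolt is turned to within 0.2 rad of snug while its lever still stands (within 0.4 rad of upright) (value of joint copper_bolt above 1.2 rad and value of joint copper_lever below 0.4 rad), for 0.2 s.
At the end, for the whole second after the job is handed in: The copper clamp's bolt is still within 0.2 rad of snug (above 1.2), its lever is folded to within 0.2 rad of flat (above 1.37) and at rest (value of joint copper_bolt above 1.2 rad and value of joint copper_lever above 1.37 rad and velocity of joint copper_lever between -0.1 and 0.1 rad/s); the robot touches nothing.
It fails at once if the robot touches the other clamp with more than 2 N (contact force between spare_clamp and the fingers above 2 N or contact force between spare_clamp and the arm above 2 N).
It also fails if it takes over 40 s, if anything falls off the work surface, if the arm or the gripper's body presses on something with over 40 N, if the wrist force passes 120 N, or if a joint passes its speed limit or range.

## Working session

There is one attempt and no reset: what is moved stays moved. The work goes in short steps, Python scripts to look and compute and a tool call to move; the robot and the scene stay as the last step left them, time stands still between calls to the robot, and variables do not carry over. Pictures are saved under pics/ and viewed, about 8 in all and at most 12, crops included, and the job is handed in when it is done.

Besides the shell and the picture viewer there is one more tool, called after "Emit:" as name(argument=value, ...), one argument or row to a line, values as JSON. drive_tool: Moves the arm, as the interface text tells. Its arguments: {"type":"object","properties":{"rows":{"type":"array","items":{"type":"array","items":{"type":"number"}}},"hand":{"type":"number"}},"required":["rows"]}

```bash
mkdir -p pics; cat > h.py <<'E'
import numpy as np, cv2
from rig import robot
def cam(n):
    s=robot.state(); c=robot.camera(n)
    if n=="wrist":
        T=np.eye(4); T[:3,:3]=s["tcp_rot"]; T[:3,3]=s["position"]; T=T@c["T_tool_cam"]
        c["R"],c["p"]=T[:3,:3],T[:3,3]
    else:
        c["R"],c["p"]=np.array(c["orientation"]),np.array(c["position"])
    return c
def cloud(c):
    v,u=np.mgrid[:420,:560]; z=c["range_z"]
    P=np.stack([(u-c["cx"])/c["fx"]*z,(v-c["cy"])/c["fy"]*z,z],-1)
    return P@c["R"].T+c["p"]
def save(c,n): cv2.imwrite("pics/"+n,c["image"][:,:,::-1])
E
python3 - <<'E'
from h import *
np.set_printoptions(precision=4,suppress=True)
s=robot.state();print(s["position"],s["tcp_rot"],robot.nose_length,s["time_s"])
for n in("top","side"):
    c=cam(n);save(c,n+"0.png");print(n,c["p"],c["R"],c["fx"]);P=cloud(c)
    np.savez(n+"0.npz",P=P,im=c["image"])
    h=cv2.cvtColor(c["image"],cv2.COLOR_RGB2HSV)
    m=(((h[...,0]<8)|(h[...,0]>172))&(h[...,1]>150)&(h[...,2]>70)).astype(np.uint8)
    k,l,st,ce=cv2.connectedComponentsWithStats(m)
    for i in range(1,k):
        if st[i,4]>40:
            Q=P[(l==i)&(c["range_z"]>0)];print(st[i],ce[i],np.median(Q,0),Q.min(0),Q.max(0))
a=cv2.imread("pics/top0.png");b=cv2.imread("pics/side0.png")
E
```

```text
[ 0.2029 -0.5905  0.2492] [[-0.9458 -0.0004  0.3247]
 [-0.3247  0.0019 -0.9458]
 [-0.0003 -1.     -0.002 ]] 0.019 0.0
top [0.45   0.0005 0.7708] [[ 0.0694 -0.9734  0.2185]
 [-0.9976 -0.0672  0.0176]
 [-0.0024 -0.2192 -0.9757]] 425.66504655774554
[394 194  27  22 238] [407.1933 204.084 ] [ 0.6129 -0.1985  0.1215] [ 0.6071 -0.2481  0.021 ] [ 0.645  -0.1918  0.1466]
[164 227  22  19 217] [174.4194 235.977 ] [0.538  0.1594 0.1294] [0.5304 0.154  0.0233] [0.5477 0.1961 0.1481]
side [0.4773 0.6975 0.5511] [[-0.9887 -0.0765  0.129 ]
 [-0.1499  0.5291 -0.8352]
 [-0.0044 -0.8451 -0.5346]] 487.70168643685247
[279 141  10  41 340] [282.9353 160.3912] [ 0.6164 -0.1972  0.1047] [ 0.6081 -0.5358 -0.0037] [ 0.6786 -0.1878  0.1453]
[290 250  17  57 744] [297.8401 276.293 ] [0.5404 0.1684 0.1033] [ 0.53   -0.0423 -0.0037] [0.5743 0.1764 0.1452]
```

View pics/top0.png

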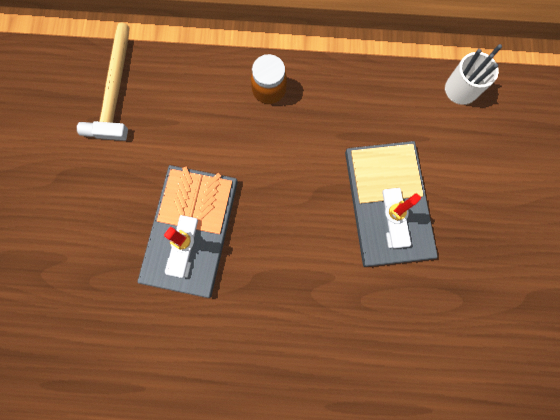

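View pics/side0.png

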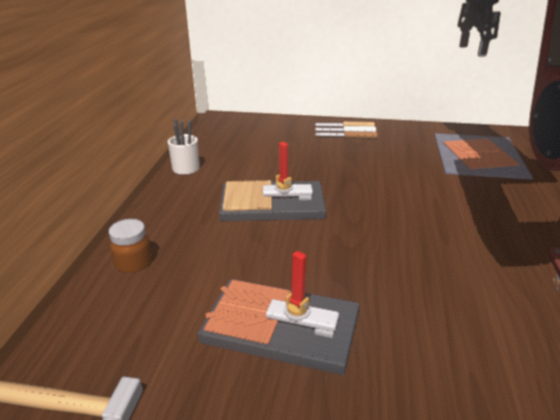

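The copper clamp is the one on the left: its lever is at about (174,236) in the top picture and (298,276) in the side picture. The spare clamp with the wooden board is at about (407,204) in the top picture.

```bash
python3 - <<'E'
from h import *
np.set_printoptions(precision=4,suppress=True)
d=np.load("top0.npz");P=d["P"];im=d["im"]
for lo,hi,name in((.008,.035,"base"),(.036,.046,"strap")):
    for ys in((.0,.35),(-.4,-.05)):
        m=(P[...,2]>lo)&(P[...,2]<hi)&(P[...,0]>.38)&(P[...,0]<.75)&(P[...,1]>ys[0])&(P[...,1]<ys[1])
        if name=="strap": m&=im.min(-1)>140
        k,l,st,ce=cv2.connectedComponentsWithStats(m.astype(np.uint8));i=1+st[1:,4].argmax()
        Q=P[l==i]; print(name,cv2.minAreaRect((Q[:,:2]*1000).astype(np.float32)),np.median(Q[:,2]))
h=cv2.cvtColor(im,cv2.COLOR_RGB2HSV)
b=(h[...,0]>15)&(h[...,0]<32)&(h[...,1]>120)&(P[...,2]>.05)&(P[...,2]<.075)&(abs(P[...,0]-.54)<.06)&(abs(P[...,1]-.16)<.05)
print("brass",b.sum(),P[b].mean(0),P[b].min(0),P[b].max(0))
print(cam("wrist")["T_tool_cam"])
E
```

```text
base ((566.95654296875, 161.50526428222656), (130.94549560546875, 220.9869842529297), 82.5172348022461) 0.023482134628197093
base ((642.160888671875, -198.747314453125), (220.2074432373047, 131.1653289794922), 10.384108543395996) 0.02367392455945605
strap ((533.326904296875, 164.81951904296875), (35.185813903808594, 104.85735321044922), 80.890625) 0.041404394219719864
strap ((609.7947387695312, -203.61642456054688), (105.49739837646484, 38.8073616027832), 9.735926628112793) 0.04092069952789268
brass 106 [0.538  0.1593 0.0592] [0.5253 0.15   0.0501] [0.5552 0.1782 0.0717]
[[-0.0004  0.9469  0.3214 -0.0824]
 [ 0.0017 -0.3214  0.9469 -0.1238]
 [ 1.      0.001  -0.0015 -0.0003]
 [ 0.      0.      0.      1.    ]]
```

Emit:
drive_tool(
  rows=[
    [-3.14, 0, -3.36, 0, 0, 0],
    [-3.14, 0, -3.36, 0, 0, 0],
    [-3.14, 0, -3.36, 0, 0, 0],
    [-3.14, 0, -3.36, 0, 0, 0],
    [-3.14, 0, -3.36, 0, 0, 0],
    [-3.14, 0, -3.36, 0, 0, 0],
    [-3.14, 0, -3.36, 0, 0, 0],
    [-3.14, 0, -3.36, 0, 0, 0],
    [-3.14, 0, -3.36, 0, 0, 0],
    [-3.14, 0, -3.36, 0, 0, 0],
  ],
  hand=100,
)

```text
time_s: 1.15
position: [0.3911, -0.1695, 0.2503]
tcp_rot: [[-0.946, 0.0, 0.324], [-0.324, -0.0, -0.946], [-0.0, -1.0, 0.0]]
wrist_force: [0.8, -0.1, 0.8]
gripper_width: 0.0856
```

Emit:
drive_tool(
  rows=[
    [-3.14, 0, -3.36, 0, 0, 0],
    [-3.14, 0, -3.36, 0, 0, 0],
    [-3.14, 0, -3.36, 0, 0, 0],
    [-3.14, 0, -3.36, 0, 0, 0],
    [-3.14, 0, -3.36, 0, 0, 0],
    [-3.14, 0, -3.36, 0, 0, 0],
    [-3.14, 0, -3.36, 0, 0, 0],
    [-3.14, 0, -3.36, 0, 0, 0],
    [0, 0, 0, 0, -8.25, 0],
    [0, 0, 0, 0, -8.25, 0],
    [0, 0, 0, 0, -8.25, 0],
    [0, 0, 0, 0, -8.25, 0],
  ],
)

```text
time_s: 2.35
position: [0.5409, 0.1647, 0.2498]
tcp_rot: [[-0.611, -0.001, 0.791], [-0.791, -0.0, -0.611], [0.001, -1.0, -0.001]]
wrist_force: [0.5, -1.3, -0.4]
gripper_width: 0.0856
```

```bash
python3 - <<'E'
from h import *
np.set_printoptions(precision=4,suppress=True)
s=robot.state();print(s["time_s"],s["position"],s["tcp_rot"],s["joint_pos"])
c=cam("wrist");P=cloud(c);save(c,"w0.png");np.savez("w0.npz",P=P,im=c["image"])
im=c["image"];h=cv2.cvtColor(im,cv2.COLOR_RGB2HSV)
m=((h[...,0]<8)|(h[...,0]>172))&(h[...,1]>150)&(h[...,2]>70)&(P[...,2]>.05)
Q=P[m];print(m.sum(),Q.min(0),Q.max(0))
for lo,hi in((.141,.155),(.12,.13),(.1,.11),(.08,.09)):
    A=Q[(Q[:,2]>lo)&(Q[:,2]<hi)]
    if len(A)>5: print(lo,len(A),A.mean(0),cv2.minAreaRect((A[:,:2]*1000).astype(np.float32)))
E
```

```text
2.35 [0.5409 0.1647 0.2498] [[-0.6112 -0.0009  0.7915]
 [-0.7915 -0.0002 -0.6112]
 [ 0.0007 -1.     -0.0006]] [ 8.9482  4.5697 96.5152 -0.0029 78.9703 46.6237]
16 [0.5342 0.1573 0.1442] [0.5438 0.1614 0.1466]
0.141 16 [0.5406 0.1592 0.1452] ((539.2319946289062, 160.46499633789062), (3.9092533588409424, 9.185742378234863), 64.54060363769531)
```

View pics/w0.png

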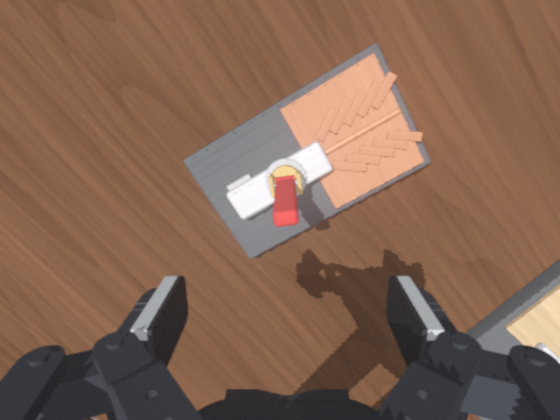

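The wrist picture shows the copper clamp's lever from above. Its near end is at about (286,219) and the brass head at about (285,180). Next I'll zoom in on the lever for its yaw.

```bash
cat >> h.py <<'E'
def ray(c,uv,z):
    d=c["R"]@np.array([(uv[0]-c["cx"])/c["fx"],(uv[1]-c["cy"])/c["fy"],1]); return c["p"]+d*(z-c["p"][2])/d[2]
E
python3 - <<'E'
from h import *
np.set_printoptions(precision=4,suppress=True)
c=cam("wrist");im=c["image"]
cv2.imwrite("pics/w0c.png",cv2.resize(im[150:240,230:340,::-1],None,fx=7,fy=6.6,interpolation=cv2.INTER_CUBIC) if 0 else cv2.resize(im[150:240,230:340,::-1],None,fx=6,fy=6,interpolation=cv2.INTER_CUBIC))
h=cv2.cvtColor(im,cv2.COLOR_RGB2HSV)
m=(((h[...,0]<8)|(h[...,0]>172))&(h[...,1]>150)&(h[...,2]>60)).astype(np.uint8)
k,l,st,ce=cv2.connectedComponentsWithStats(m);i=1+st[1:,4].argmax();print(st[i],ce[i])
for v in range(st[i,1],st[i,1]+st[i,3],4):
    u=np.where(l[v]==i)[0];print(v,u.min(),u.max(),im[v,u].mean(0).round())
print(ray(c,(285,218),.145),c["fx"],c["p"])
E
```

```text
[293 219   4   5  10] [294.4 221.1]
219 294 294 [237. 100.  97.]
223 293 293 [220.  92.  90.]
[0.5377 0.1639 0.145 ] 350.1585213357634 [0.5907 0.2306 0.3736]
```

View pics/w0c.png

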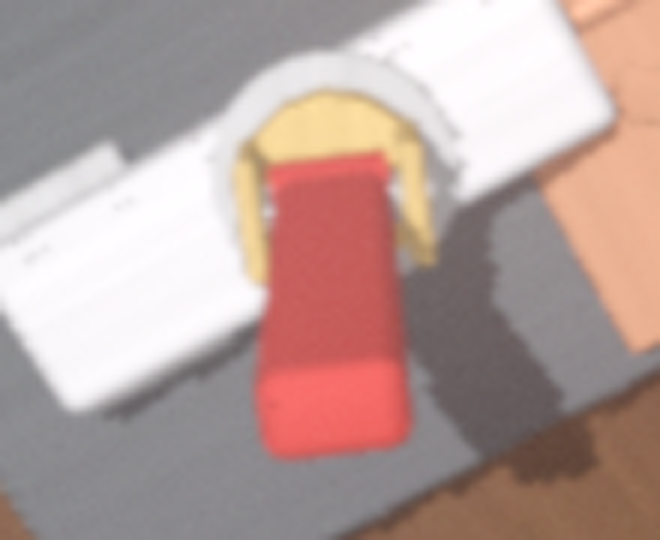

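```bash
python3 - <<'E'
from h import *
np.set_printoptions(precision=4,suppress=True)
c=cam("wrist")
g=lambda x,y,z:ray(c,(230+(x+.5)/6-.5,150+(y+.5)/6-.5),z)
K=[g(x,y,.145) for x,y in((264,452),(408,443),(260,370),(408,362))]
for a in K:print(a)
print("top centre",np.mean(K,0))
for a,b in((0,1),(2,3)):
    d=K[b]-K[a];print(np.linalg.norm(d[:2])*1e3,np.degrees(np.arctan2(d[1],d[0])))
f=[g(257,280,.066),g(428,262,.066)];d=f[1]-f[0];print(f,np.degrees(np.arctan2(d[1],d[0])))
f=[g(272,185,.066),g(390,180,.066)];print("lever root",f)
s=robot.state();print(s["position"],np.degrees(np.arctan2(s["tcp_rot"][1][2],s["tcp_rot"][0][2])))
# brass ring / washer circle: outline left 217,right 450,top 52 (crop) ~ strap top
# strap by wrist cloud
P=cloud(c);im=c["image"]
m=(P[...,2]>.012)&(P[...,2]<.032)&(abs(P[...,0]-.56)<.2)&(P[...,1]>.03)
k,l,st,ce=cv2.connectedComponentsWithStats(m.astype(np.uint8));i=1+st[1:,4].argmax()
print(cv2.minAreaRect((P[l==i][:,:2]*1000).astype(np.float32)))
m=(P[...,2]>.065)&(P[...,2]<.074)&(abs(P[...,0]-.56)<.1);print(m.sum(),P[m].mean(0) if m.any() else 0)
E
```

```text
[0.5282 0.1647 0.145 ]
[0.5422 0.1552 0.145 ]
[0.5342 0.1729 0.145 ]
[0.5482 0.1632 0.145 ]
top centre [0.5382 0.164  0.145 ]
16.859495540302653 -34.0443207512768
17.088945523295298 -34.61143428117017
[array([0.5231, 0.1649, 0.066 ]), array([0.5455, 0.1511, 0.066 ])] -31.629739978033022
lever root [array([0.5343, 0.1751, 0.066 ]), array([0.5488, 0.1648, 0.066 ])]
[0.5409 0.1645 0.25  ] -38.219640991977144
((563.68017578125, 163.16348266601562), (130.33799743652344, 220.8404083251953), 82.4901123046875)
271 [0.5404 0.1683 0.0686]
```

Emit:
drive_tool(
  rows=[
    [0.1, 0, -0.2, 0, -4, 0],
    [0, 3.5, 0, 0, 0, 0],
    [0, 3.5, 0, 0, 0, 0],
    [0, 3.5, 0, 0, 0, 0],
    [0, 3.0, 0, 0, 0, 0],
    [0, 0, 0, 0, 0, 0],
    [0, 0, 0, 0, 0, 0],
  ],
)

```text
time_s: 3.2
position: [0.5388, 0.1649, 0.1154]
tcp_rot: [[-0.562, -0.001, 0.827], [-0.827, -0.0, -0.562], [0.001, -1.0, -0.001]]
wrist_force: [0.5, -0.6, -0.2]
gripper_width: 0.0855
```

Emit:
drive_tool(
  rows=[
    [0, 0, 0, 0, 0, 0],
    [0, 0, 0, 0, 0, 0],
    [0, 0, 0, 0, 0, 0],
    [0, 0, 0, 0, 0, 0],
    [0, 0, 0, 0, 0, 0],
    [0, 0, 0, 0, 0, 0],
    [0, 0, 0, 0, 0, 0],
    [0, 0, 0, 0, 0, 0],
  ],
  hand=0,
)

```text
time_s: 4.0
position: [0.5394, 0.165, 0.1161]
tcp_rot: [[-0.56, 0.001, 0.829], [-0.829, 0.0, -0.56], [-0.001, -1.0, 0.001]]
wrist_force: [-0.3, -0.0, 5.4]
gripper_width: 0.0175
```

Emit:
drive_tool(
  rows=[
    [0, 0, 0, 0, 6, 0],
    [0, 0.01, 0, 0, 6, 0],
    [0, 0.01, 0, 0, 6, 0],
    [0, 0.01, 0, 0, 6, 0],
    [0, 0.01, 0, 0, 6, 0],
    [0, 0.01, 0, 0, 6, 0],
    [0, 0.01, 0, 0, 6, 0],
    [0, 0.01, 0, 0, 6, 0],
    [0, 0.01, 0, 0, 6, 0],
    [0, 0, 0, 0, 0, 0],
  ],
)

```text
time_s: 5.0
position: [0.5391, 0.1655, 0.1151]
tcp_rot: [[-1.0, 0.0, 0.031], [-0.031, 0.001, -1.0], [-0.0, -1.0, -0.001]]
wrist_force: [-1.6, 1.3, 5.7]
gripper_width: 0.0172
```

```bash
python3 -c "
from h import *
s=robot.state();print(s['ft_torque'],s['wrist_force'],s['joint_pos'],np.degrees(np.arctan2(s['tcp_rot'][1][2],s['tcp_rot'][0][2])))"
```

```text
[ 0.30296816  0.30781806 -0.01953099] [-1.55035738  1.29840776  5.69206246] [9.02279989e+00 1.21459565e+01 1.03397504e+02 5.26640975e-02
 6.44218972e+01 9.72180211e+01] -88.21793135131941
```

Emit:
drive_tool(
  rows=[
    [0, 0.01, 0, 0, 3, 0],
    [0, 0.01, 0, 0, 3, 0],
    [0, 0, 0, 0, 2, 0],
    [0, 0, 0, 0, 0, 0],
  ],
)

```text
time_s: 5.4
position: [0.5391, 0.1655, 0.115]
tcp_rot: [[-0.994, 0.0, -0.106], [0.106, 0.001, -0.994], [-0.0, -1.0, -0.001]]
wrist_force: [-1.9, 1.6, 5.1]
gripper_width: 0.0172
```

```bash
python3 -c "
from h import *
s=robot.state();print(s['ft_torque'],s['wrist_force'],np.degrees(np.arctan2(s['tcp_rot'][1][2],s['tcp_rot'][0][2])))"
```

```text
[0.32209591 0.37209234 0.07965172] [-1.9102124   1.56084746  5.13876443] -96.09671028431107
```

Emit:
drive_tool(
  rows=[
    [0, 0, 0, 0, 2, 0],
    [0, 0, 0, 0, 2, 0],
    [0, 0, 0, 0, 0, 0],
  ],
)

```text
time_s: 5.7
position: [0.5391, 0.1656, 0.1149]
tcp_rot: [[-0.985, 0.0, -0.175], [0.175, 0.001, -0.985], [-0.0, -1.0, -0.001]]
wrist_force: [-1.3, 1.0, 5.4]
gripper_width: 0.0171
```

```bash
python3 -c "
from h import *
s=robot.state();print(s['ft_torque'],s['wrist_force'],np.degrees(np.arctan2(s['tcp_rot'][1][2],s['tcp_rot'][0][2])))"
```

```text
[0.35209025 0.32077835 0.09036831] [-1.31572168  1.01399524  5.35452884] -100.09523941463117
```

Emit:
drive_tool(
  rows=[
    [0, 0, 0, 0, 2, 0],
    [0, 0, 0, 0, 2, 0],
    [0, 0, 0, 0, 0, 0],
  ],
)

```text
time_s: 6.0
position: [0.539, 0.1656, 0.1149]
tcp_rot: [[-0.97, 0.0, -0.242], [0.242, 0.001, -0.97], [-0.0, -1.0, -0.001]]
wrist_force: [-1.5, 1.6, 5.9]
gripper_width: 0.0171
```

```bash
python3 - <<'E'
from h import *
s=robot.state();print(s['ft_torque'],s['wrist_force'],np.degrees(np.arctan2(s['tcp_rot'][1][2],s['tcp_rot'][0][2])))
a=cam("side")["image"][210:370,200:370,::-1];b=cam("wrist")["image"][90:330,150:410,::-1]
cv2.imwrite("pics/chk.png",np.hstack([cv2.resize(a,(425,400)),cv2.resize(b,(375,400))]))
E
```

```text
[0.38755482 0.39418762 0.90084132] [-1.46589932  1.58857533  5.88242929] -103.99555852824388
```

View pics/chk.png

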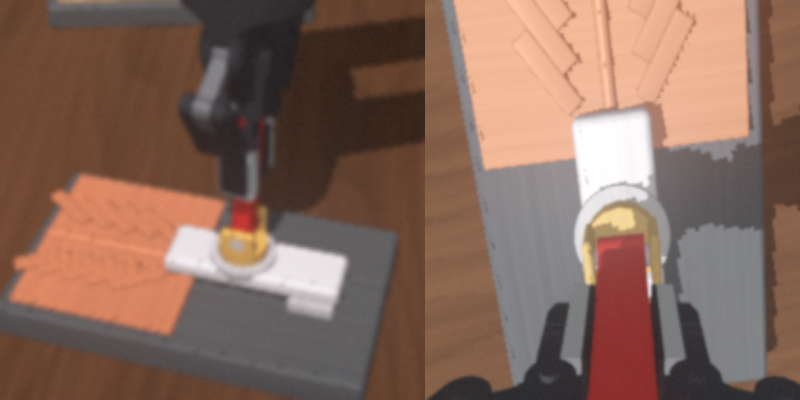

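Torque jumped from 0.09 to 0.90 N m, so the bolt is against its stop. The picture shows the lever upright and in line with the strap. I'll let go, go up and move behind the lever on the copper side.

Emit:
drive_tool(
  rows=[
    [0, 0, 0, 0, -2, 0],
    [0, 0, 0, 0, 0, 0],
    [0, 0, 0, 0, 0, 0],
  ],
)

```text
time_s: 6.4
position: [0.539, 0.1656, 0.1149]
tcp_rot: [[-0.978, 0.0, -0.208], [0.208, 0.001, -0.978], [-0.0, -1.0, -0.001]]
wrist_force: [-2.9, 2.6, 5.0]
gripper_width: 0.0172
```

Emit:
drive_tool(
  rows=[
    [0, 0, 0, 0, 0, 0],
    [0, 0, 0, 0, 0, 0],
    [0, 0, 0, 0, 0, 0],
    [0, 0, 0, 0, 0, 0],
    [0, 0, 0, 0, 0, 0],
    [0, -2, 0, 0, 0, 0],
    [0, -3, 0, 0, 0, 0],
    [0, -3, 0, 0, -3, 0],
    [-3.5, 0, 0, 0, 0, 0],
    [0, 0, 0, 0, 0, 0],
  ],
  hand=50,
)

```text
time_s: 7.4
position: [0.5769, 0.1588, 0.196]
tcp_rot: [[-0.987, 0.005, -0.158], [0.158, 0.0, -0.987], [-0.005, -1.0, -0.001]]
wrist_force: [-0.6, 0.3, 0.1]
gripper_width: 0.0426
```

Emit:
drive_tool(
  rows=[
    [0, 0, 0, 0, 0, 0],
    [0, 0, 0, 0, 0, 0],
    [0, 0, 0, 0, 0, 0],
    [0, 0, 0, 0, 0, 0],
    [0, 0, 0, 0, 0, 0],
    [0, 0, 0, 0, 0, 0],
  ],
  hand=0,
)

```text
time_s: 8.0
position: [0.5733, 0.1595, 0.1943]
tcp_rot: [[-0.988, -0.0, -0.157], [0.157, -0.0, -0.988], [0.0, -1.0, 0.0]]
wrist_force: [0.8, 0.9, -0.4]
gripper_width: 0.0001
```

```bash
python3 - <<'E'
from h import *
s=robot.state();print(s['position'],s['wrist_force'],np.degrees(np.arctan2(s['tcp_rot'][1][2],s['tcp_rot'][0][2])))
a=cam("side")["image"][150:370,200:370,::-1];b=cam("wrist")["image"][90:330,150:410,::-1]
cv2.imwrite("pics/chk2.png",np.hstack([cv2.resize(a,(340,440)),cv2.resize(b,(440,440))]))
E
```

```text
[0.57330126 0.15950949 0.19432416] [ 0.82099574  0.85993388 -0.42857922] -99.03578642208025
```

View pics/chk2.png

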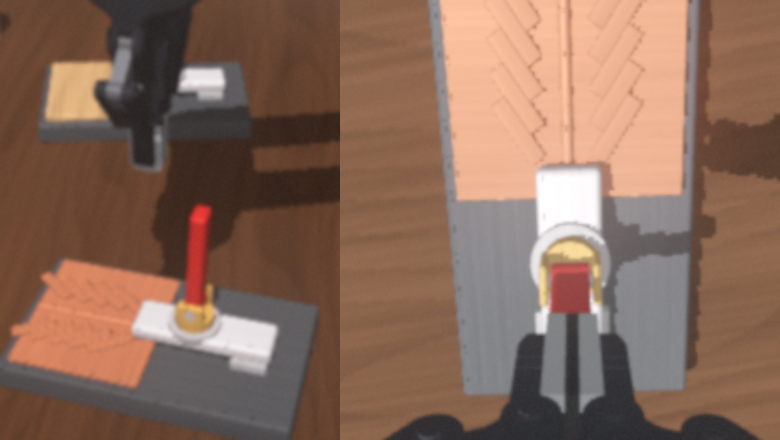

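The lever stands free at about (199,250) in the left half, lined up with the strap. The shut fingers are behind it on the copper side. Next I'll go down and push.

Emit:
drive_tool(
  rows=[
    [0, 2.7, 0, 0, 0, 0],
    [0, 2.7, 0, 0, 0, 0],
    [0, 0, 0, 0, 0, 0],
    [0.8, 0, 0, 0, 0, 0],
    [0.9, 0, 0, 0, 0, 0],
    [0.8, 0, 0, 0, 0, 0],
    [0.8, 0.05, 0, 0, 0, 0],
    [0.8, 0.2, 0, 0, 0, 0],
    [0.7, 0.25, 0, 0, 0, 0],
    [0, 0, 0, 0, 0, 0],
  ],
)

```text
time_s: 9.1
position: [0.5251, 0.1673, 0.1354]
tcp_rot: [[-0.988, -0.0, -0.157], [0.157, 0.0, -0.988], [0.0, -1.0, -0.0]]
wrist_force: [1.1, -0.0, 2.0]
gripper_width: 0.0001
```

Emit:
drive_tool(
  rows=[
    [0.7, 0.4, 0, 0, 0, 0],
    [0.6, 0.45, 0, 0, 0, 0],
    [0.6, 0.55, 0, 0, 0, 0],
    [0.5, 0.6, 0, 0, 0, 0],
    [0.4, 0.7, 0, 0, 0, 0],
    [0.3, 0.7, 0, 0, 0, 0],
    [0, 0, 0, 0, 0, 0],
  ],
)

```text
time_s: 9.8
position: [0.4941, 0.1718, 0.0995]
tcp_rot: [[-0.988, -0.003, -0.157], [0.157, -0.0, -0.988], [0.002, -1.0, 0.001]]
wrist_force: [0.2, 0.2, -0.2]
gripper_width: 0.0003
```

Emit:
drive_tool(
  rows=[
    [0.2, 0.7, 0, 0, 0, 0],
    [0.1, 0.5, 0, 0, 0, 0],
    [0, 0.3, 0, 0, 0, 0],
    [0, 0, 0, 0, 0, 0],
  ],
)

```text
time_s: 10.2
position: [0.4921, 0.1723, 0.0856]
tcp_rot: [[-0.988, -0.001, -0.157], [0.157, -0.0, -0.988], [0.001, -1.0, 0.0]]
wrist_force: [-0.4, 0.1, 0.4]
gripper_width: 0.0002
```

```bash
python3 - <<'E'
from h import *
a=cam("side")["image"][190:370,200:390,::-1];b=cam("wrist")["image"][90:330,150:410,::-1]
cv2.imwrite("pics/chk3.png",np.hstack([cv2.resize(a,(400,380)),cv2.resize(b,(400,380))]))
E
```

```text
(no output)
```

View pics/chk3.png

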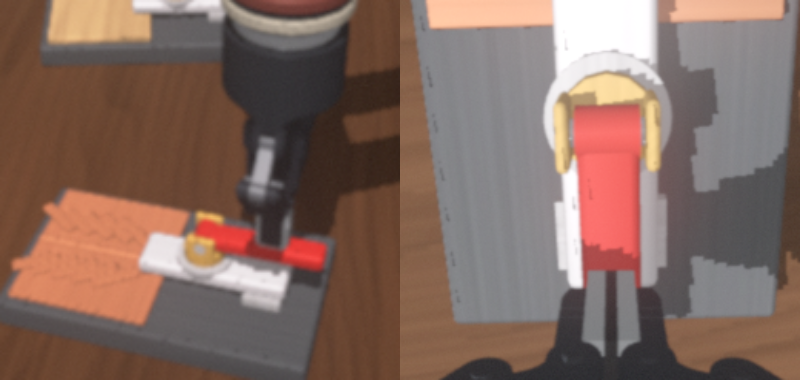

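The lever is nearly flat along the strap, with the fingertips on top of it at about (270,240) in the left half. I'll press down until the force shows the stop.

Emit:
drive_tool(
  rows=[
    [0, 0.2, 0, 0, 0, 0],
    [0, 0.2, 0, 0, 0, 0],
    [0, 0, 0, 0, 0, 0],
  ],
)

```text
time_s: 10.6
position: [0.4925, 0.1724, 0.0841]
tcp_rot: [[-0.988, -0.001, -0.157], [0.157, -0.0, -0.988], [0.001, -1.0, 0.0]]
wrist_force: [-8.4, -1.4, 16.6]
gripper_width: 0.0001
```

Emit:
drive_tool(
  rows=[
    [0, 0.1, 0, 0, 0, 0],
    [0, 0, 0, 0, 0, 0],
  ],
)

```text
time_s: 10.8
position: [0.4925, 0.1725, 0.0838]
tcp_rot: [[-0.988, -0.001, -0.157], [0.157, -0.0, -0.988], [0.001, -1.0, 0.0]]
wrist_force: [-11.1, -2.0, 23.6]
gripper_width: -0.0005
```

Emit:
drive_tool(
  rows=[
    [0, -0.4, 0, 0, 0, 0],
    [0, -3, 0, 0, 0, 0],
    [0, -4, 0, 0, 0, 0],
    [0, -4, 0, 0, 0, 0],
    [-4, 0, 0, 0, 0, 0],
    [-4, 0, 0, 0, 0, 0],
    [0, 0, 0, 0, 0, 0],
    [0, 0, 0, 0, 0, 0],
  ],
)

```text
time_s: 11.6
position: [0.5714, 0.1593, 0.1942]
tcp_rot: [[-0.987, -0.002, -0.158], [0.158, -0.0, -0.987], [0.002, -1.0, 0.001]]
wrist_force: [-0.4, 0.2, -0.6]
gripper_width: -0.0002
```

```bash
python3 - <<'E'
from h import *
np.set_printoptions(precision=4,suppress=True)
P=None
for n in("side","top"):
    c=cam(n);P=cloud(c);im=c["image"];h=cv2.cvtColor(im,cv2.COLOR_RGB2HSV)
    m=((h[...,0]<8)|(h[...,0]>172))&(h[...,1]>150)&(h[...,2]>70)&(P[...,2]>.06)&(P[...,2]<.16)&(abs(P[...,1]-.17)<.06)
    Q=P[m];
    if len(Q)>20:
        d=np.hypot(Q[:,0]-.539,Q[:,1]-.1656);k=np.polyfit(d,Q[:,2],1);print(n,len(Q),d.max(),k,"tilt",np.pi/2-k[0])
    if n=="side": a=im[190:370,200:390,::-1]
    else: b=im[170:310,100:260,::-1]
cv2.imwrite("pics/chk4.png",np.hstack([cv2.resize(a,(400,380)),cv2.resize(b,(400,380))]))
s=robot.state();print(s["time_s"],s["position"],s["wrist_force"])
E
```

```text
side 623 0.08206327834834891 [-0.0142  0.0651] tilt 1.5850200185918173
top 591 0.08127137509148573 [-0.0098  0.0661] tilt 1.5805888562587362
11.7 [0.5705 0.1598 0.1946] [-0.0386 -0.455   0.4782]
```

View pics/chk4.png

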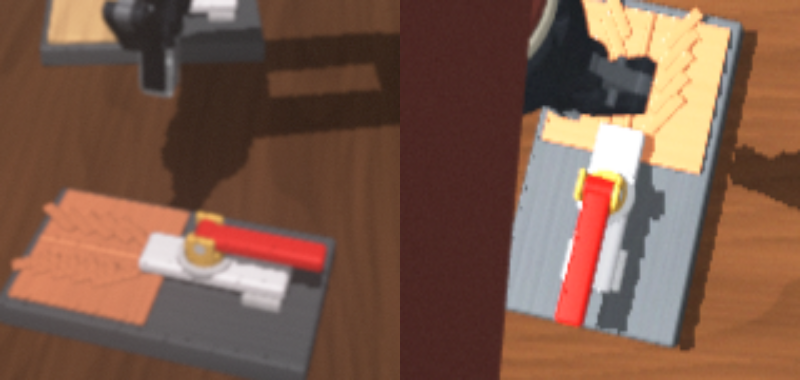

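```bash
python3 -c "
from rig import robot
print(robot.hand_in())"
```

```text
the job is handed in; nothing more can be done
None
```

The copper clamp is screwed snug with its lever folded flat, and I handed the job in at about 11.7 s; the hand-in gives no verdict.

- **Bolt:** I gripped the standing red lever across its 18 mm width and turned it about 70° clockwise. The turning torque jumped from about 0.1 to 0.9 N m, close to the direction measured for the strap, so I took that as the snug stop. The bolt's angle was not read directly. After letting go, the picture showed the lever still upright and in line with the strap.
- **Fold:** I pushed the lever over with the shut fingers, then pressed down. The force rose to about 24 N with almost no further movement, which means it reached its stop.
- **Last checks:** Depth readings from the side and top cameras put the lever at about 1.58 rad, flat within measuring error and lying along the strap. The robot had lifted well clear, with wrist force under 1 N. The arm stayed away from the spare clamp throughout.

None of these checks failed. The one disagreement is that the base, strap and torque readings of the snug direction differ by a few degrees, which is within the 0.2 rad allowed.

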